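Free the pastry case lid and hold it open

ROBOT

A 6-joint arm with a two-finger parallel gripper is mounted at the origin on the work surface. World frame = base frame: x ahead of the robot, y to its left, z up, the work surface at z = 0. Lengths are in mm, angles in rad, forces in N, time in s.
With the tool pointing down it reaches from about 350 to 875 mm from the base axis. Payload 4.2 kg.
Tool frame: the origin (TCP) lies at the very end of the fingers, on their centre line; the grasp point (between the pads) lies 19 mm behind it; z points along the fingers, y is the line along which they close (so a half turn about z gives the same grasp; the last joint's range is limited). The gripper opens to 85 mm and grips with 20 to 120 N. Pads are 22 mm wide; open, the fingers measure 114 mm over their backs; the gripper's body (76 mm by 85 mm) begins 54 mm behind the grasp point. The pads swing forward as they close: fully open they stand 13 mm farther back than shut.
Start: joints at [1.586, 0.385, 0.008, 0, -1.194, -0.259], TCP at [150.838, 606.504, 231.312] pointing down, gripper open.
Joint ranges: [-3.14, 3.14], [-1.21, 2.06], [-1.07, 1.41], [-3.16, 2.05], [-2.99, -0.16], [-3.1, 3.1]. Speed limits (rad/s): [2.79, 2.79, 3.14, 3.14, 3.14, 3.14].

INTERFACE

Orientations are given as a unit quaternion [x, y, z, w].
In Python, from bench import arm, optics gives the robot as it stands. The module is installed in compiled form; this text tells all that it offers.
- The arm moves only by the tool step_arm, never from a script. Its argument "motion" is a list of rows, each an object with "dr": the turn, a rotation vector about the tool's x, y, z in units of 8 degrees (1.0 is 8 degrees), a list of three; "slide": the shift along the tool's x, y, z in mm, a list of three; "jaw": the finger opening in mm, from 0 to 85.4. A call has exactly 8 rows; each row is the pose to reach, as a shift and turn from the pose commanded when the call began, along the tool's axes at that moment; what a row does not reach only later rows make up. A row lasts 1/8 s, in which the tool goes at most 62.5 mm and 10.7 degrees, less where a joint would pass 70% of its speed; a pose out of reach is approached as far as the arm can. A call with a gripper value outside its range is refused whole. The fingers move at their own pace and stop on an object; the grip force is fixed at half the most. Time passes only in rows, so rows that repeat a pose let the fingers close, or fill a call up. It gives the time, the measured TCP pose, the force, the opening and the grip force at its end, in the units of the state.
- arm.read_state(): the state, without advancing time (a new reading comes with each control period).
- optics.get_image(name): name is "scene" or "top" or "wrist"; returns the picture (384x512x3 uint8, blue, green, red); there is no depth.
- optics.camera_info(name): a dict with "camera_matrix" (3x3 intrinsics, pixels), "view" (4x4, takes a point from world to camera coordinates); the wrist camera has in their place "T_tool_cam" (4x4, takes a point from camera to tool coordinates, whose origin is the TCP and whose axes are the flange's). Camera axes: x right, y up, looking along -z (the intrinsics and any distortion apply to the point x, -y, -z); pixel columns grow to the right and rows downward; lengths in mm; the calibration is good to about 2 mm. A picture is of the moment at which its call begins: read the wrist's pose just before it. camera_info takes no time and is no camera call.
- arm.job_done(): hands the job in; it is judged then, once.
The state is a dict: "clock": time; "joints": joint angles; "joint_vel": joint speeds; "joint_efforts": joint torques, N m; "position": TCP position; "ee_rot": TCP orientation; "contact_force": force on the tool from outside, world axes, zero at the start; "wrist_torque": the same for the moment, N m; "gripper_width": finger opening in mm; "grasp_force": force on a finger pad.
Only numpy, scipy, OpenCV 4.12 (cv2) and the standard library are available. Lean on these libraries where they do the work, as an engineer would, in place of code of your own. Each camera call takes 0.05 s, during which the arm holds its last target. There are 200 camera calls.

TASK

The lid of the wooden pastry case has stuck with glaze. Take the wooden pick from its block and, with the tip down in the channel in front of the lid, draw it slowly (about 4 cm a second) along the whole channel from the left end to the right end as seen from the robot, then stand the pick back in its block hole. Then raise the lid and hold it open at 45 degrees: it falls shut if let go, so finish while still holding it there, and leave everything else on the counter alone.

Things in the scene. Friction and masses are not known exactly. Their poses are not given: they have to be found in the camera images.
- case: Pale wooden pastry case, fixed to the counter, 240 (x, deep) x 240 (y, wide) x 100 high. Origin under its centre; x points from its front rail to its hinge side (away from the robot, turned by up to about 17 degrees), y to its left as seen from the robot, z up. Along the front top edge runs a fixed rail 35 wide (top 100 high), behind it the straight channel, behind that the lid, 12 thick, whose top is level with the rail.
- seam_mid (a point): Middle of the channel between front rail and lid, at the level of its mouth (100 above the counter), 79 in front of the case's centre. The channel runs along this frame's y, is 12 wide (x), 14 deep, 170 long, closed at both ends. The pick must be at least 3 below the mouth to count; about 7 down is good.
- seam_left (a point): Left (+y) end of the channel, at mouth level, 85 from its middle; the pass starts here.
- seam_right (a point): Right (-y) end of the channel, at mouth level; the pass ends here.
- lid (a joint): Angle of the lid in rad: 0 shut, growing as its front edge rises and swings away from the robot, stop at 1.3. It falls shut from any angle. 45 degrees is 0.785. The lid, a wooden frame with a clear pane, weighs about 0.5 kg.
- lid_bar (a point): Centre of the lid's steel lifting bar: round, 12 thick, along the case's y, 110 long between its two posts. With the lid shut it is 140 above the counter with 34 free beneath it; 155 in front of the hinge axis and 52 above it. Its frame turns with the lid.
- lid_hinge (a point): Centre of the lid's hinge axis, which runs along the case's y, at the case's far top edge, 88 above the counter.
- block: Dark wooden block, fixed, 70 x 70 x 70 high, at the left or right of the case. Origin under its centre. In its top, at the centre, is a round hole 17 wide and 58 deep (its floor is 12 above the counter), where the pick stands tip down with its top 182 above the counter.
- pick_center (a point): Centre of the loose round wooden pick, 170 long, z axis from tip to top. Straight shaft 14 thick from 34 above the tip to the top, tapering below that to a tip 5 thick over the last 14. Weighs about 35 g. Standing in the block its centre is 97 above the counter and 112 of shaft show above the block.
- pick_tip (a point): The pick's tip, 85 below its centre.
- jar: Closed amber honey jar, 76 across, 110 high, on the side of the case where the block is not. Origin under its centre. Leave alone.
- bun: Croissant on paper, about 130 long, 50 high, near the front. Leave alone.
- tart: Round jam tart, 80 across, 31 high, near the front. Leave alone.
- tongs: Steel pastry tongs, 230 long, lying at the right. Leave alone.
- brush: Pastry brush, 200 long, lying at the left. Leave alone.
Things that resemble listed ones, but are neither listed nor needed, are in the scene too. Leave any blue or green look-alike of the block alone.

How it is judged (in metres and radians):
On the way, in this order (a step that is already met when the one before it is completed fails the run):
1. the held pick's tip is at least 3 mm down in the left end of the channel, moving slowly (there for 0.3 s) (z of pick_tip in the frame of seam_mid between -0.02 and -0.003 m and x of pick_tip in the frame of seam_mid between -0.009 and 0.009 m and contact force between the fingers and pick above 0.3 N and y of pick_tip in the frame of seam_mid between 0.058 and 0.09 m), for 0.3 s.
2. the held pick's tip is at least 3 mm down in the left half of the channel, moving slowly (there for 0.3 s) (z of pick_tip in the frame of seam_mid between -0.02 and -0.003 m and x of pick_tip in the frame of seam_mid between -0.009 and 0.009 m and contact force between the fingers and pick above 0.3 N and y of pick_tip in the frame of seam_mid between 0.015 and 0.05 m), for 0.3 s.
3. the held pick's tip is at least 3 mm down in the right half of the channel, moving slowly (there for 0.3 s) (z of pick_tip in the frame of seam_mid between -0.02 and -0.003 m and x of pick_tip in the frame of seam_mid between -0.009 and 0.009 m and contact force between the fingers and pick above 0.3 N and y of pick_tip in the frame of seam_mid between -0.05 and -0.015 m), for 0.3 s.
4. the held pick's tip is at least 3 mm down in the right end of the channel, moving slowly (there for 0.3 s) (z of pick_tip in the frame of seam_mid between -0.02 and -0.003 m and x of pick_tip in the frame of seam_mid between -0.009 and 0.009 m and contact force between the fingers and pick above 0.3 N and y of pick_tip in the frame of seam_mid between -0.09 and -0.058 m), for 0.3 s.
5. the pick stands in the block's hole again, let go, with the lid shut (z of pick_tip in the frame of block below 0.02 m and horizontal distance between pick_tip and block below 0.01 m and angle between pick_center's own z axis and vertical below 0.12 rad and contact force between the fingers and pick below 0.1 N and value of joint lid below 0.1 rad), for 0.2 s.
At the end, for the whole second after the job is handed in: The lid stands still at 45 degrees (within 6 degrees), carried by the robot alone and still touched by it; the pick stands upright in the block's hole, let go (value of joint lid between 0.68 and 0.89 rad and velocity of joint lid between -0.05 and 0.05 rad/s and contact force between any of the fingers, the arm and lid above 0.5 N and contact force between pick and lid below 0.05 N and z of pick_tip in the frame of block below 0.02 m and horizontal distance between pick_tip and block below 0.01 m and angle between pick_center's own z axis and vertical below 0.12 rad and contact force between the fingers and pick below 0.1 N); the arm keeps its last pose, push and grip.
It fails at once if another thing on the counter is moved more than 25 mm (distance of any of jar, bun, tart, tongs, brush from where it was at the start of the episode above 0.025 m).
It also fails if it takes over 72 s, if anything falls off the work surface, if the arm or the gripper's body presses on something with over 40 N, if the wrist force passes 120 N, or if a joint passes its speed limit or range.

## Working session

There is one attempt and no reset: what is moved stays moved. The work goes in short steps, Python scripts to look and compute and a tool call to move; the robot and the scene stay as the last step left them, time stands still between calls to the robot, and variables do not carry over. Pictures are saved under pics/ and viewed, at most 14 in all, crops included, and the job is handed in when it is done.

Besides the shell and the picture viewer there is one more tool, called after "Request:" by a JSON object that holds its "method" and its "body". step_arm: Moves the arm, as the interface text tells. Its arguments: {"type":"object","properties":{"motion":{"type":"array","items":{"type":"object","properties":{"dr":{"type":"array","items":{"type":"number"}},"slide":{"type":"array","items":{"type":"number"}},"jaw":{"type":"number"}}}}},"required":["motion"]}

```bash
mkdir -p pics; python3 - <<'E'
from bench import arm, optics
import cv2, numpy as np
np.set_printoptions(precision=4,suppress=True)
print(arm.read_state())
for n in ["scene","top"]:
    cv2.imwrite(f"pics/{n}0.png",optics.get_image(n)); print(n,optics.camera_info(n))
print(optics.camera_info("wrist"))
E
```

```text
{'clock': 0.0, 'joints': array([ 1.5856,  0.3856,  0.0066, -0.0005, -1.194 , -0.2586]), 'joint_vel': array([-0.0007,  0.0023, -0.0001, -0.0007,  0.0014, -0.0006]), 'joint_efforts': array([  0.0005, -39.2287,  18.8396,   4.1861,  -0.0048,   0.    ]), 'position': array([150.7018, 605.9461, 230.2118]), 'ee_rot': array([ 0.9926, -0.1217, -0.0001,  0.0011]), 'contact_force': array([-0.4223,  0.1351, -0.1097]), 'wrist_torque': array([-0.0777, -0.0123,  0.0187]), 'grasp_force': 0.0, 'gripper_width': 85.40155643403926}
scene {'camera_matrix': array([[393.8243,   0.    , 254.3745],
       [  0.    , 393.8243, 195.3269],
       [  0.    ,   0.    ,   1.    ]]), 'view': array([[   -0.692 ,     0.7219,    -0.0024,   321.3225],
       [   -0.5188,    -0.495 ,     0.697 ,   154.1813],
       [    0.502 ,     0.4836,     0.717 , -1457.8246],
       [    0.    ,     0.    ,     0.    ,     1.    ]])}
top {'camera_matrix': array([[436.5912,   0.    , 258.5341],
       [  0.    , 436.5912, 192.871 ],
       [  0.    ,   0.    ,   1.    ]]), 'view': array([[   -0.0583,    -0.9983,    -0.0046,    42.423 ],
       [    0.9771,    -0.0581,     0.2047,  -481.8171],
       [   -0.2046,     0.0074,     0.9788, -1232.2954],
       [    0.    ,     0.    ,     0.    ,     1.    ]])}
{'camera_matrix': array([[272.3467,   0.    , 256.1964],
       [  0.    , 272.3467, 191.5801],
       [  0.    ,   0.    ,   1.    ]]), 'T_tool_cam': array([[  -0.0006,    0.9501,    0.3121,   79.9971],
       [   1.    ,    0.0011,   -0.0015,   -0.7354],
       [  -0.0018,    0.3121,   -0.9501, -142.4261],
       [   0.    ,    0.    ,    0.    ,    1.    ]])}
```

View pics/top0.png

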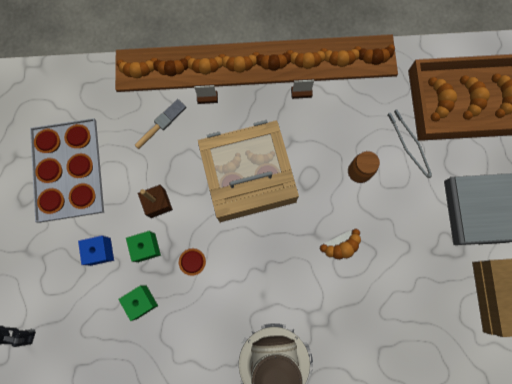

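View pics/scene0.png

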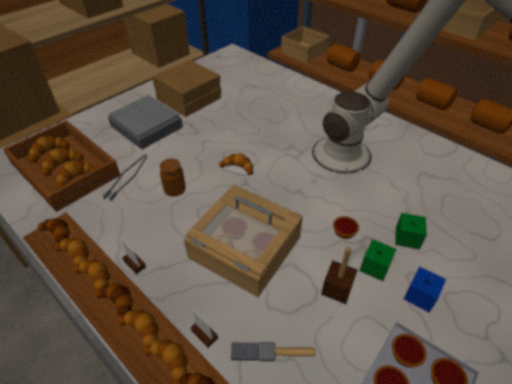

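The top view shows the case around (248,170), the dark block with the pick at (155,200), the jar at (363,167), and the tart at (192,262). The green and blue look-alikes are on the left. I'll enlarge the crop.

```bash
python3 - <<'E'
import cv2
a=cv2.imread('pics/top0.png')[110:226,130:310]
cv2.imwrite('pics/topc.png',cv2.resize(a,None,fx=4.4,fy=4.4,interpolation=cv2.INTER_CUBIC))
E
```

```text
(no output)
```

View pics/topc.png

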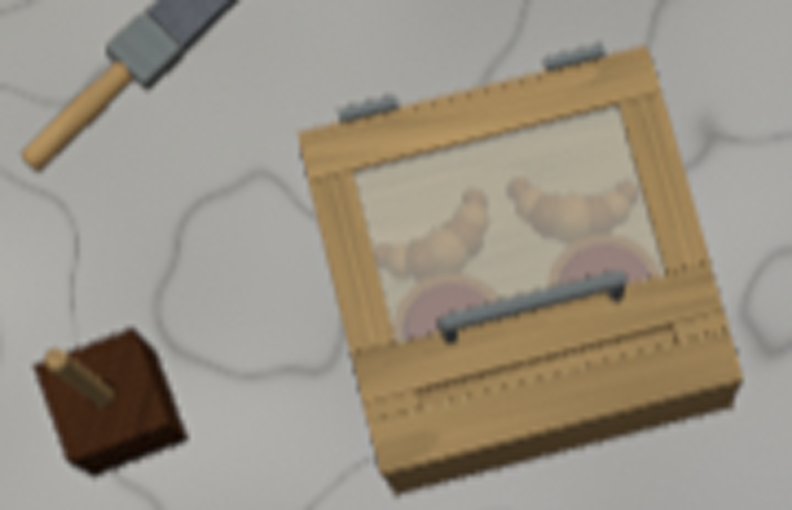

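```bash
cat > h.py <<'E'
import numpy as np, cv2
from scipy.spatial.transform import Rotation as R
from bench import arm, optics
np.set_printoptions(precision=4,suppress=True)
def ray(uv,K,W2C):   # camera centre, world direction(s)
    uv=np.atleast_2d(uv).astype(float)
    d=np.c_[(uv[:,0]-K[0,2])/K[0,0],-(uv[:,1]-K[1,2])/K[1,1],-np.ones(len(uv))]
    Rm=W2C[:3,:3]; return -Rm.T@W2C[:3,3], d@Rm
def toz(uv,z,K,W):
    c,d=ray(uv,K,W); return c+d*((z-c[2])/d[:,2])[:,None]
def proj(P,K,W):
    p=np.atleast_2d(P)@W[:3,:3].T+W[:3,3]
    return np.c_[K[0,0]*p[:,0]/-p[:,2]+K[0,2],-K[1,1]*p[:,1]/-p[:,2]+K[1,2]]
def fixed(n):
    i=optics.camera_info(n); return i['camera_matrix'],i['view']
def wrist(s):
    i=optics.camera_info('wrist'); T=np.eye(4); T[:3,:3]=R.from_quat(s['ee_rot']).as_matrix(); T[:3,3]=s['position']
    return i['camera_matrix'],np.linalg.inv(T@i['T_tool_cam'])
def tool(s,p): # world point -> tool coords
    return R.from_quat(s['ee_rot']).inv().apply(np.asarray(p,float)-s['position'])
E
python3 - <<'E'
from h import *
K,W=fixed('top')
cr=lambda p:(np.array(p)+.5)/4.4-.5+[130,110]
c=toz(cr([(381,466),(742,380),(650,47),(300,133)]),100,K,W); print(c,c.mean(0))
for i in range(4): print(np.linalg.norm(c[i]-c[i-1]))
d=c[1]-c[0]; e=c[2]-c[3]; y=-(d+e); print('yaw case from y',np.arctan2(-y[0],y[1]), 'x', [np.arctan2(*(c[3]-c[0])[1::-1]),np.arctan2(*(c[2]-c[1])[1::-1])])
print('chan',toz(cr([(418,391),(676,328)]),100,K,W))
print('bar',toz(cr([(440,325),(625,282)]),140,K,W))
print('pick top',toz(cr([(55,358)]),182,K,W),'hole',toz(cr([(106,401)]),70,K,W))
b=toz(cr([(37,367),(135,330),(185,437),(95,474)]),70,K,W);print('block',b,b.mean(0))
E
```

```text
[[415.5478 136.0799 100.    ]
 [457.468  -96.6709 100.    ]
 [685.9406 -53.0811 100.    ]
 [640.0283 180.7765 100.    ]] [549.7462  41.7761 100.    ]
228.88705176892987
236.49580724191765
232.5936626446827
238.32189528191591
yaw case from y 0.18605877629008125 x [np.float64(0.1965408361324771), np.float64(0.18852238759977033)]
chan [[462.5881 110.5863 100.    ]
 [494.0159 -56.9265 100.    ]]
bar [[495.5962  92.2411 140.    ]
 [516.2872 -24.4959 140.    ]]
pick top [[479.1462 320.7772 182.    ]] hole [[474.0438 317.1382  70.    ]]
block [[499.5183 362.2753  70.    ]
 [520.6684 297.566   70.    ]
 [447.0548 265.8512  70.    ]
 [426.1196 324.7291  70.    ]] [473.3403 312.6054  70.    ]
```

Request:
{"method": "step_arm", "body": {"motion": [{"dr":[0,0,-0.8],"slide":[40,28,-40],"jaw":85},{"dr":[0,0,-1.6],"slide":[85,58,-70],"jaw":85},{"dr":[0,0,-2.4],"slide":[135,92,-70],"jaw":85},{"dr":[0,0,-3.1],"slide":[185,126,-70],"jaw":85},{"dr":[0,0,-3.1],"slide":[235,160,-70],"jaw":85},{"dr":[0,0,-3.1],"slide":[285,194,-70],"jaw":85},{"dr":[0,0,-3.1],"slide":[335,228,-70],"jaw":85},{"dr":[0,0,-3.1],"slide":[385,262,-70],"jaw":85}]}}

```text
clock: 1.1
position: [462.0, 257.6, 301.1]
ee_rot: [0.996, 0.095, -0.0, 0.0]
contact_force: [0.9, 0.2, -0.7]
gripper_width: 84.9
grasp_force: 0.0
```

Request:
{"method": "step_arm", "body": {"motion": [{"dr":[0,0,0],"slide":[10,40,0],"jaw":85},{"dr":[0,0,0],"slide":[22,80,0],"jaw":85},{"dr":[0,0,0],"slide":[22,96,0],"jaw":85},{"dr":[0,0,0],"slide":[22,96,0],"jaw":85},{"dr":[0,0,0],"slide":[22,96,0],"jaw":85},{"dr":[0,0,0],"slide":[22,96,0],"jaw":85},{"dr":[0,0,0],"slide":[22,96,0],"jaw":85},{"dr":[0,0,0],"slide":[22,96,0],"jaw":85}]}}

```text
clock: 2.1
position: [500.7, 169.6, 301.3]
ee_rot: [0.995, 0.095, -0.0, -0.0]
contact_force: [0.3, 0.5, -0.3]
gripper_width: 85.0
grasp_force: 0.0
```

```bash
python3 - <<'E'
from h import *
import pickle
s=arm.read_state(); im=optics.get_image('wrist'); cv2.imwrite('pics/w1.png',im); pickle.dump(s,open('w1.pkl','wb'))
cv2.imwrite('pics/w1b.png',cv2.resize(im,None,fx=1.56,fy=1.56,interpolation=cv2.INTER_CUBIC))
K,W=wrist(s); print(s['joints'],s['position'],s['ee_rot'])
print(proj([[477,319,70],[479,321,182],[462.6,110.6,100],[494,-57,100],[478,27,100]],K,W)*1.56)
E
```

```text
[ 0.6337  0.176  -0.107  -0.     -1.2878  1.127 ] [500.7011 169.6072 301.2997] [ 0.9955  0.0948 -0.     -0.    ]
[[230.0866 248.1876]
 [160.9076 279.5709]
 [458.7282 316.0404]
 [655.8758 316.6845]
 [557.0384 316.6415]]
```

View pics/w1b.png

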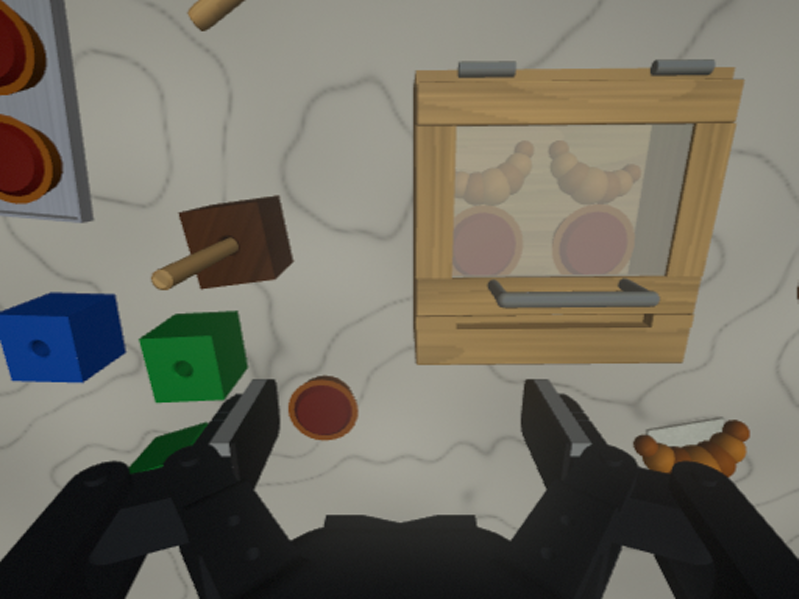

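The view is aligned with the case. The channel mouth runs from about (456,321) to (652,321), a few px below the prediction. The pick top is at (162,279) and it enters the block near (232,245). One zoom to refine this.

```bash
python3 - <<'E'
import cv2, numpy as np
a=cv2.imread('pics/w1.png')
f=lambda c:cv2.resize(c,None,fx=5,fy=5,interpolation=cv2.INTER_CUBIC)
o=np.zeros((595,725,3),np.uint8); o[:300]=f(a[178:238,285:430]); o[305:595,:525]=f(a[126:184,90:195]); cv2.imwrite('pics/w1c.png',o)
E
```

```text
(no output)
```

View pics/w1c.png

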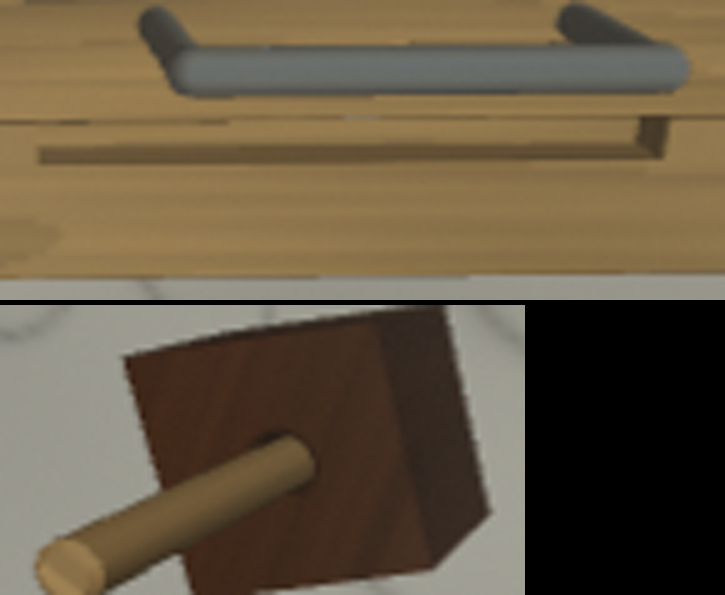

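```bash
python3 - <<'E'
from h import *
import pickle
s=pickle.load(open('w1.pkl','rb')); K,W=wrist(s)
A=lambda p:(np.array(p,float)+.5)/5-.5+[285,178]
B=lambda p:(np.array(p,float)-[0,305]+.5)/5-.5+[90,126]
f=toz(A([(38,163),(665,158)]),100,K,W); b=toz(A([(0,124),(652,118)]),100,K,W); r=toz(A([(0,278),(725,273)]),100,K,W)
print('front',f,np.linalg.norm(f[0]-f[1])); d=f[0]-f[1]; yaw=np.arctan2(-d[0],d[1]); print('yaw',yaw)
ux=np.array([np.cos(yaw),np.sin(yaw),0]); print('widths', (b-f[0])@ux,(r-f[0])@ux)
m=f.mean(0)+6*ux; print('seam_mid',m,'case',m+79*ux)
print('bar',toz(A([(180,71),(690,68)]),140,K,W),toz(A([(434,70)]),140,K,W), 'pred',m+(79+120-155-0)*ux)
print('pick top',toz(B([(70,568)]),182,K,W),'hole',toz(B([(286,463)]),70,K,W))
t=toz(B([(123,356),(375,318),(433,570),(195,605)]),70,K,W); print('blk',t,t.mean(0))
print('tool coords of picktop',tool(s,[474,318,132]))
K,W=fixed('top'); print(proj([m+85*np.array([-np.sin(yaw),np.cos(yaw),0]),m],K,W))
E
```

```text
front [[451.3729 110.531  100.    ]
 [484.7647 -56.5734 100.    ]] 170.40811220516593
yaw 0.19722845611741732
widths [11.4049 11.6294] [-34.5881 -34.8117]
seam_mid [473.9525  28.1545 100.    ] case [551.4209  43.6347 100.    ]
bar [[495.2236  91.795  140.    ]
 [518.4355 -25.7564 140.    ]] [[506.6676  33.2077 140.    ]] pred [517.0995  36.7764 100.    ]
pick top [[480.1449 320.5731 182.    ]] hole [[479.4954 320.1152  70.    ]]
blk [[500.6399 365.2855  70.    ]
 [523.5176 299.23    70.    ]
 [456.4122 277.0933  70.    ]
 [433.2181 343.0532  70.    ]] [478.4469 321.1655  70.    ]
tool coords of picktop [   1.7832 -150.7623  169.3024]
[[224.3665 200.3408]
 [253.6409 192.8291]]
```

Request:
{"method": "step_arm", "body": {"motion": [{"dr":[0,0,-0.05],"slide":[2,-45,0],"jaw":85},{"dr":[0,0,-0.05],"slide":[4,-95,0],"jaw":85},{"dr":[0,0,-0.05],"slide":[7.5,-140,0],"jaw":85},{"dr":[0,0,-0.05],"slide":[7.5,-152,0],"jaw":85},{"dr":[0,0,-0.05],"slide":[7.5,-152,30],"jaw":85},{"dr":[0,0,-0.05],"slide":[7.5,-152,65],"jaw":85},{"dr":[0,0,-0.05],"slide":[7.5,-152,90],"jaw":85},{"dr":[0,0,-0.05],"slide":[7.5,-152,90],"jaw":85}]}}

```text
clock: 3.15
position: [478.9, 318.4, 209.4]
ee_rot: [0.995, 0.097, -0.002, 0.002]
contact_force: [0.5, -0.8, 0.6]
gripper_width: 84.9
grasp_force: 0.0
```

```bash
python3 - <<'E'
from h import *
s=arm.read_state(); im=optics.get_image('wrist'); cv2.imwrite('pics/w2.png',im)
K,W=wrist(s); print(s['joints'],s['position'],s['ee_rot'],tool(s,[479.5,320.3,131]))
print(proj([[480.1,320.6,182],[479.5,320.1,70]],K,W))
E
```

```text
[ 0.8682  0.3192 -0.1475 -0.0003 -1.1091  0.898 ] [478.887  318.417  209.4445] [ 0.9952  0.0975 -0.0019  0.0016] [ 1.2836 -1.9555 78.4346]
[[253.9977 223.1074]
 [254.6793 179.1999]]
```

View pics/w2.png

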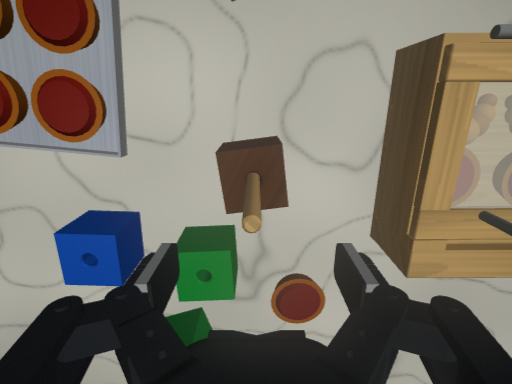

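The pick top is at (252,224), within about 1 mm of the prediction. I'll descend and grip.

Request:
{"method": "step_arm", "body": {"motion": [{"dr":[0,0,0],"slide":[0.5,-1.5,30],"jaw":70},{"dr":[0,0,0],"slide":[0.5,-1.5,60],"jaw":60},{"dr":[0,0,0],"slide":[0.5,-1.5,78],"jaw":60},{"dr":[0,0,0],"slide":[0.5,-1.5,78],"jaw":30},{"dr":[0,0,0],"slide":[0.5,-1.5,78],"jaw":5},{"dr":[0,0,0],"slide":[0.5,-1.5,78],"jaw":5},{"dr":[0,0,0],"slide":[0.5,-1.5,78],"jaw":5},{"dr":[0,0,0],"slide":[0.5,-1.5,78],"jaw":5}]}}

```text
clock: 4.2
position: [480.8, 322.2, 135.1]
ee_rot: [0.995, 0.098, 0.002, -0.001]
contact_force: [0.2, -0.0, 5.9]
gripper_width: 12.6
grasp_force: 58.5
```

```bash
python3 -c "
from h import *
s=arm.read_state();print(s)"
```

```text
{'clock': 4.2, 'joints': array([ 0.8706,  0.3913, -0.2435,  0.0011, -0.9326,  0.8963]), 'joint_vel': array([ 0.0005, -0.0007,  0.0005,  0.0001, -0.0026, -0.0012]), 'joint_efforts': array([ -0.0144, -33.7349,  14.4358,   2.902 ,   0.0978,  -0.0002]), 'position': array([480.8062, 322.1968, 135.125 ]), 'ee_rot': array([ 0.9952,  0.0982,  0.0015, -0.0009]), 'contact_force': array([ 0.2111, -0.0043,  5.9473]), 'wrist_torque': array([-0.0562,  0.0726, -0.0275]), 'grasp_force': 58.49754184484482, 'gripper_width': 12.552472225550071}
```

Request:
{"method": "step_arm", "body": {"motion": [{"dr":[0,0,0],"slide":[0,0,-30],"jaw":5},{"dr":[0,0,0],"slide":[0,0,-75],"jaw":5},{"dr":[0,0,0],"slide":[-5,15,-110],"jaw":5},{"dr":[0,0,0],"slide":[-18,60,-125],"jaw":5},{"dr":[0,0,0],"slide":[-34,110,-125],"jaw":5},{"dr":[0,0,0],"slide":[-50,160,-125],"jaw":5},{"dr":[0,0,0],"slide":[-62,200,-125],"jaw":5},{"dr":[0,0,0],"slide":[-64,212,-125],"jaw":5}]}}

```text
clock: 5.2
position: [457.5, 99.1, 258.4]
ee_rot: [0.995, 0.097, -0.0, -0.0]
contact_force: [0.0, -0.5, 0.1]
gripper_width: 12.6
grasp_force: 58.7
```

```bash
python3 - <<'E'
from h import *
import pickle
s=arm.read_state(); im=optics.get_image('wrist'); cv2.imwrite('pics/w3.png',im); pickle.dump(s,open('w3.pkl','wb'))
t=optics.get_image('scene'); cv2.imwrite('pics/s3.png',t)
print(s['joints'],s['position'],s['ee_rot'],s['contact_force'],s['gripper_width'])
K,W=wrist(s); tip=s['position']-[0,0,123]; sl=[459.3,101.7,100]; print('tip',proj([tip],K,W),'start',proj([sl],K,W))
K2,W2=fixed('scene'); print('scene',proj([tip,sl],K2,W2))
c=im[190:330,170:342]; a=cv2.resize(c,None,fx=3,fy=3,interpolation=cv2.INTER_CUBIC)
u,v=proj([tip],K2,W2)[0].astype(int); b=cv2.resize(t[v-70:v+40,u-50:u+50],None,fx=2.8,fy=3.8181818,interpolation=cv2.INTER_CUBIC)[:420]
cv2.imwrite('pics/c3.png',np.hstack([a,b])); print(u,v)
E
```

```text
[ 0.5614  0.0935 -0.3132 -0.0005 -1.1641  1.2033] [457.5492  99.141  258.4129] [ 0.9953  0.0967 -0.0001 -0.0002] [ 0.0198 -0.4731  0.0746] 12.64906502646662
tip [[256.5766 184.9471]] start [[254.5904 174.0791]]
scene [[281.9953 209.0965]
 [281.6703 218.3677]]
281 209
```

View pics/c3.png

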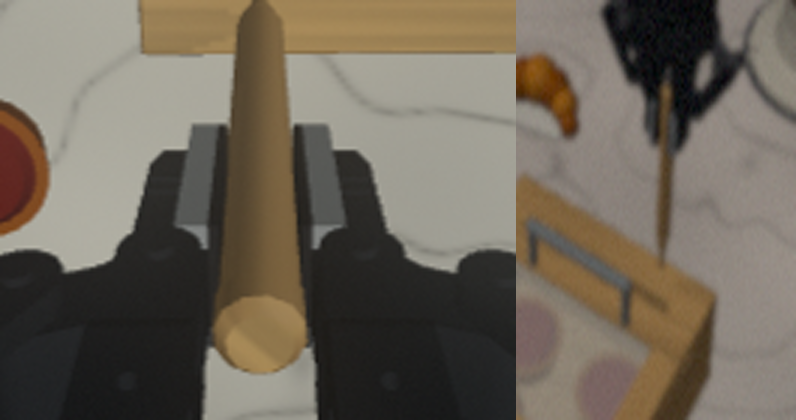

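```bash
python3 - <<'E'
import cv2
a=cv2.imread('pics/w3.png')[150:222,200:330]
cv2.imwrite('pics/c3b.png',cv2.resize(a,None,fx=6,fy=6,interpolation=cv2.INTER_CUBIC))
E
```

```text
(no output)
```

View pics/c3b.png

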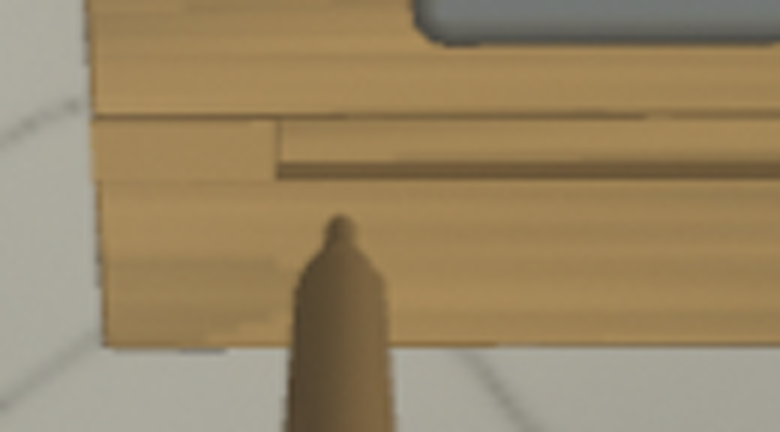

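```bash
python3 - <<'E'
from h import *
import pickle
s=pickle.load(open('w3.pkl','rb')); K,W=wrist(s)
A=lambda p:(np.array(p,float)+.5)/6-.5+[200,150]
tip=toz(A([(340,219)]),s['position'][2]-123,K,W)[0]
fl=toz(A([(277,179),(780,178)]),100,K,W); bk=toz(A([(277,117),(780,116)]),100,K,W)
y=np.array([-np.sin(.197),np.cos(.197),0]); x=np.array([y[1],-y[0],0])
print(tip,s['position'],fl,bk,'w',(bk[0]-fl[0])@x)
sl=fl[0]+6*x; mid=sl-85*y; print('seam_left',sl,'mid',mid,'tip in seam',(tip-mid)@x,(tip-mid)@y)
s=arm.read_state(); print(s['position'],tool(s,mid+75*y+s['position']-tip))
E
```

```text
[456.2984  99.235  135.4129] [457.5492  99.141  258.4129] [[451.1658 110.4441 100.    ]
 [469.7791  16.1713 100.    ]] [[463.1064 112.6317 100.    ]
 [481.4952  19.5066 100.    ]] w 12.13783570629683
seam_left [457.0497 111.6185 100.    ] mid [473.6866  28.2625 100.    ] tip in seam -3.1605789253836005 73.00307628071138
[458.3264 100.3294 258.3869] [ 3.1466 -1.9929 35.4144]
```

Request:
{"method": "step_arm", "body": {"motion": [{"dr":[0,0,0],"slide":[2.3,0,0],"jaw":5},{"dr":[0,0,0],"slide":[2.3,0,10],"jaw":5},{"dr":[0,0,0],"slide":[2.3,0,20],"jaw":5},{"dr":[0,0,0],"slide":[2.3,0,30],"jaw":5},{"dr":[0,0,0],"slide":[2.3,0,34],"jaw":5},{"dr":[0,0,0],"slide":[2.3,0,38],"jaw":5},{"dr":[0,0,0],"slide":[2.3,0,42],"jaw":5},{"dr":[0,0,0],"slide":[2.3,0,42],"jaw":5}]}}

```text
clock: 6.3
position: [460.6, 101.4, 216.2]
ee_rot: [0.995, 0.098, -0.0, 0.0]
contact_force: [0.4, 0.0, -0.0]
gripper_width: 12.7
grasp_force: 58.7
```

```bash
python3 - <<'E'
from h import *
s=arm.read_state(); im=optics.get_image('wrist'); cv2.imwrite('pics/w4.png',im)
print(s['position'],s['ee_rot'],s['contact_force'],s['wrist_torque'])
K,W=wrist(s); print(proj([[459.0,101.8,93]],K,W))
a=im[120:220,190:320]
cv2.imwrite('pics/c4.png',cv2.resize(a,None,fx=6,fy=6,interpolation=cv2.INTER_CUBIC))
E
```

```text
[460.5567 101.377  216.1505] [ 0.9952  0.0978 -0.0001  0.0001] [ 0.4157  0.044  -0.0331] [-0.0322  0.0365 -0.0478]
[[255.807 186.246]]
```

View pics/c4.png

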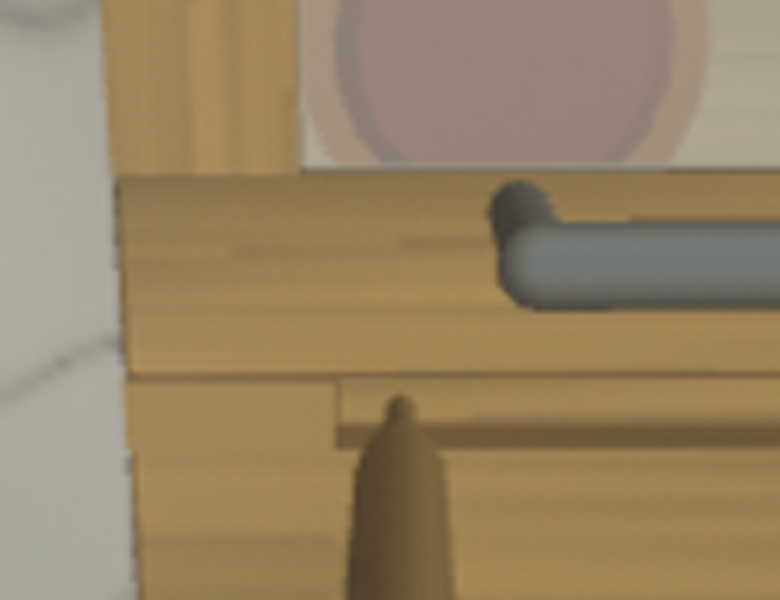

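The tip sits centred in the mouth at crop (400,398), as predicted, with no contact force. Starting the slow drag.

Request:
{"method": "step_arm", "body": {"motion": [{"dr":[0,0,0],"slide":[0,0,0],"jaw":5},{"dr":[0,0,0],"slide":[0,3,0],"jaw":5},{"dr":[0,0,0],"slide":[0,8,0],"jaw":5},{"dr":[0,0,0],"slide":[0,13,0],"jaw":5},{"dr":[0,0,0],"slide":[0,18,0],"jaw":5},{"dr":[0,0,0],"slide":[0,23,0],"jaw":5},{"dr":[0,0,0],"slide":[0,28,0],"jaw":5},{"dr":[0,0,0],"slide":[0,33,0],"jaw":5}]}}

```text
clock: 7.35
position: [467.1, 68.7, 216.3]
ee_rot: [0.995, 0.098, -0.0, 0.0]
contact_force: [0.7, 0.1, -0.7]
gripper_width: 12.7
grasp_force: 58.7
```

Request:
{"method": "step_arm", "body": {"motion": [{"dr":[0,0,0],"slide":[0,5,0],"jaw":5},{"dr":[0,0,0],"slide":[0,10,0],"jaw":5},{"dr":[0,0,0],"slide":[0,15,0],"jaw":5},{"dr":[0,0,0],"slide":[0,20,0],"jaw":5},{"dr":[0,0,0],"slide":[0,25,0],"jaw":5},{"dr":[0,0,0],"slide":[0,30,0],"jaw":5},{"dr":[0,0,0],"slide":[0,35,0],"jaw":5},{"dr":[0,0,0],"slide":[0,40,0],"jaw":5}]}}

```text
clock: 8.35
position: [474.9, 29.5, 216.3]
ee_rot: [0.995, 0.098, 0.0, 0.0]
contact_force: [-0.1, 0.2, -0.1]
gripper_width: 12.2
grasp_force: 58.7
```

```bash
python3 - <<'E'
from h import *
s=arm.read_state(); y=np.array([-np.sin(.197),np.cos(.197),0]); x=np.array([y[1],-y[0],0])
d=s['position']-np.array([460.5567,101.377,216.15]); print(s['position'],s['contact_force'],d@x,d@y,d[2],s['ee_rot'],s['joints'])
E
```

```text
[474.9446  29.5438 216.3147] [-0.0607  0.1914 -0.0947] 0.04984769566417997 -73.25997326320567 0.16474283319701044 [0.9952 0.0979 0.     0.    ] [ 0.4046  0.1421 -0.3675  0.     -1.0611  1.3622]
```

On line (0.05 mm off sideways), now at mid-channel. Continuing.

Request:
{"method": "step_arm", "body": {"motion": [{"dr":[0,0,0],"slide":[0,5,0],"jaw":5},{"dr":[0,0,0],"slide":[0,10,0],"jaw":5},{"dr":[0,0,0],"slide":[0,15,0],"jaw":5},{"dr":[0,0,0],"slide":[0,20,0],"jaw":5},{"dr":[0,0,0],"slide":[0,25,0],"jaw":5},{"dr":[0,0,0],"slide":[0,30,0],"jaw":5},{"dr":[0,0,0],"slide":[0,35,0],"jaw":5},{"dr":[0,0,0],"slide":[0,40,0],"jaw":5}]}}

```text
clock: 9.35
position: [482.7, -9.7, 216.3]
ee_rot: [0.995, 0.098, -0.0, -0.0]
contact_force: [-0.5, 0.2, 0.7]
gripper_width: 12.6
grasp_force: 58.7
```

Request:
{"method": "step_arm", "body": {"motion": [{"dr":[0,0,0],"slide":[0,5,0],"jaw":5},{"dr":[0,0,0],"slide":[0,10,0],"jaw":5},{"dr":[0,0,0],"slide":[0,15,0],"jaw":5},{"dr":[0,0,0],"slide":[0,20,0],"jaw":5},{"dr":[0,0,0],"slide":[0,25,0],"jaw":5},{"dr":[0,0,0],"slide":[0,30,0],"jaw":5},{"dr":[0,0,0],"slide":[0,34,0],"jaw":5},{"dr":[0,0,0],"slide":[0,34,0],"jaw":5}]}}

```text
clock: 10.35
position: [489.3, -43.0, 216.3]
ee_rot: [0.995, 0.098, -0.0, 0.0]
contact_force: [0.8, 0.7, -0.4]
gripper_width: 12.7
grasp_force: 58.7
```

Request:
{"method": "step_arm", "body": {"motion": [{"dr":[0,0,0],"slide":[0,0,0],"jaw":5},{"dr":[0,0,0],"slide":[0,0,0],"jaw":5},{"dr":[0,0,0],"slide":[0,0,0],"jaw":5},{"dr":[0,0,0],"slide":[0,0,-10],"jaw":5},{"dr":[0,0,0],"slide":[0,0,-25],"jaw":5},{"dr":[0,0,0],"slide":[0,0,-40],"jaw":5},{"dr":[0,0,0],"slide":[0,0,-45],"jaw":5},{"dr":[0,0,0],"slide":[0,0,-45],"jaw":5}]}}

```text
clock: 11.35
position: [489.4, -42.6, 261.8]
ee_rot: [0.995, 0.098, 0.001, -0.0]
contact_force: [-0.3, -0.8, -0.8]
gripper_width: 12.8
grasp_force: 58.7
```

```bash
python3 - <<'E'
from h import *
s=arm.read_state(); print(s['position'],s['ee_rot'],s['joints'],'to block',tool(s,[480.8,322.2,258]))
K,W=wrist(s); im=optics.get_image('wrist'); cv2.imwrite('pics/w5.png',im)
# tip appearance vs the earlier carried picture: compare patches
a=cv2.imread('pics/w3.png')[178:222,235:278]
r=cv2.matchTemplate(im[160:240,215:300],a,cv2.TM_CCOEFF_NORMED); print(cv2.minMaxLoc(r),'expect loc (20,18)')
E
```

```text
[489.3524 -42.6491 261.839 ] [ 0.9952  0.0978  0.0005 -0.0001] [ 0.2443  0.132  -0.2597 -0.0002 -1.178   1.5225] to block [  62.6443 -359.5311    3.9756]
(-0.31618720293045044, 0.9486619234085083, (37, 5), (20, 20)) expect loc (20,18)
```

Request:
{"method": "step_arm", "body": {"motion": [{"dr":[0,0,0],"slide":[0,-25,-10],"jaw":5},{"dr":[0,0,0],"slide":[0,-75,-20],"jaw":5},{"dr":[0,0,0],"slide":[0,-130,-20],"jaw":5},{"dr":[0,0,0],"slide":[5,-185,-20],"jaw":5},{"dr":[0,0,0],"slide":[25,-240,-20],"jaw":5},{"dr":[0,0,0],"slide":[45,-295,-20],"jaw":5},{"dr":[0,0,0],"slide":[60,-340,-20],"jaw":5},{"dr":[0,0,0],"slide":[62.5,-359,-20],"jaw":5}]}}

```text
clock: 12.4
position: [480.4, 323.7, 279.6]
ee_rot: [0.995, 0.099, -0.001, 0.001]
contact_force: [0.0, -0.7, -0.8]
gripper_width: 12.5
grasp_force: 58.7
```

Request:
{"method": "step_arm", "body": {"motion": [{"dr":[0,0,0],"slide":[0,0,20],"jaw":5},{"dr":[0,0,0],"slide":[0,0,50],"jaw":5},{"dr":[0,0,0],"slide":[0,0,65],"jaw":5},{"dr":[0,0,0],"slide":[0,0,65],"jaw":5},{"dr":[0,0,0],"slide":[0,0,65],"jaw":5},{"dr":[0,0,0],"slide":[0,0,65],"jaw":5},{"dr":[0,0,0],"slide":[0,0,65],"jaw":5},{"dr":[0,0,0],"slide":[0,0,65],"jaw":5}]}}

```text
clock: 13.4
position: [480.7, 321.7, 216.7]
ee_rot: [0.995, 0.098, 0.0, -0.0]
contact_force: [-0.3, -0.3, -0.1]
gripper_width: 12.7
grasp_force: 58.7
```

```bash
python3 - <<'E'
from h import *
s=arm.read_state(); im=optics.get_image('wrist'); cv2.imwrite('pics/w6.png',im)
print(s['position'],s['ee_rot'],s['contact_force'],tool(s,[480.8,322,135]))
K,W=wrist(s); p=s['position']; print(proj([p+[-1.2,0,-123],[479.5,321.5,70]],K,W))
a=im[140:230,200:320]
cv2.imwrite('pics/c6.png',cv2.resize(a,None,fx=6,fy=6,interpolation=cv2.INTER_CUBIC))
E
```

```text
[480.7178 321.6954 216.6734] [ 0.9952  0.0979  0.0002 -0.0002] [-0.275  -0.2899 -0.0563] [ 0.0961 -0.2482 81.6736]
[[256.3461 186.1316]
 [256.4808 179.8792]]
```

View pics/c6.png

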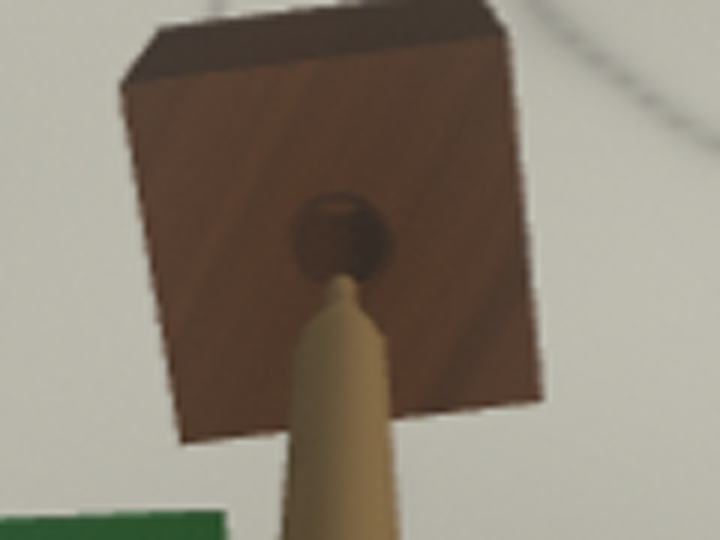

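Tip and hole line up at crop column 342, with the hole centre at (342,240), and the computed offset is under 0.5 mm. Lowering.

Request:
{"method": "step_arm", "body": {"motion": [{"dr":[0,0,0],"slide":[0,0,15],"jaw":5},{"dr":[0,0,0],"slide":[0,0,30],"jaw":5},{"dr":[0,0,0],"slide":[0,0,42],"jaw":5},{"dr":[0,0,0],"slide":[0,0,54],"jaw":5},{"dr":[0,0,0],"slide":[0,0,66],"jaw":5},{"dr":[0,0,0],"slide":[0,0,76],"jaw":5},{"dr":[0,0,0],"slide":[0,0,80],"jaw":5},{"dr":[0,0,0],"slide":[0,0,80],"jaw":5}]}}

```text
clock: 14.45
position: [480.7, 321.6, 136.3]
ee_rot: [0.995, 0.098, 0.0, 0.0]
contact_force: [-0.4, 0.3, 0.5]
gripper_width: 12.6
grasp_force: 58.9
```

Request:
{"method": "step_arm", "body": {"motion": [{"dr":[0,0,0],"slide":[0,0,0],"jaw":25},{"dr":[0,0,0],"slide":[0,0,0],"jaw":45},{"dr":[0,0,0],"slide":[0,0,0],"jaw":70},{"dr":[0,0,0],"slide":[0,0,0],"jaw":85},{"dr":[0,0,0],"slide":[0,0,0],"jaw":85},{"dr":[0,0,0],"slide":[0,0,0],"jaw":85},{"dr":[0,0,0],"slide":[0,0,-40],"jaw":85},{"dr":[0,0,0],"slide":[0,0,-90],"jaw":85}]}}

```text
clock: 15.45
position: [480.1, 321.1, 226.1]
ee_rot: [0.995, 0.098, -0.001, 0.001]
contact_force: [0.4, 0.8, -0.2]
gripper_width: 85.3
grasp_force: 0.0
```

```bash
python3 - <<'E'
from h import *
s=arm.read_state(); im=optics.get_image('wrist'); cv2.imwrite('pics/w7.png',im)
print(s['position'],s['joints'],s['gripper_width'])
K,W=wrist(s); q=proj([[480,321.3,182],[479.6,321.5,70]],K,W); print(q)
hsv=cv2.cvtColor(im,cv2.COLOR_BGR2HSV)
# light-wood pixels near the predicted pick: top end and entry
m=((hsv[...,2]>95)&(hsv[...,1]>80)&(abs(hsv[...,0].astype(int)-17)<8))[150:260,225:290]
for r in range(0,110,6):
    c=np.flatnonzero(m[r]); print(150+r,(c.min()+225,c.max()+225,len(c)) if len(c) else None)
# bar approach targets, tool frame now
print(tool(s,[506.7,33.2,140]))
E
```

```text
[480.1001 321.0503 226.103 ] [ 0.8697  0.3098 -0.1175 -0.0001 -1.147   0.8972] 85.27649257049076
[[256.3283 215.6471]
 [255.6752 176.47  ]]
150 None
156 None
162 None
168 None
174 (np.int64(254), np.int64(261), 8)
180 (np.int64(255), np.int64(261), 7)
186 (np.int64(226), np.int64(262), 10)
192 (np.int64(227), np.int64(262), 10)
198 (np.int64(253), np.int64(263), 11)
204 (np.int64(229), np.int64(263), 12)
210 (np.int64(250), np.int64(263), 14)
216 (np.int64(248), np.int64(264), 17)
222 (np.int64(250), np.int64(261), 12)
228 None
234 None
240 None
246 None
252 None
258 None
[-29.7235 287.3365  86.7947]
```

The pick's top end reads (256,217) against the predicted (256,216), so it is standing and released. Next I go over the bar, turning the tool 90° so the fingers close across it.

Request:
{"method": "step_arm", "body": {"motion": [{"dr":[0,0,0],"slide":[-2,20,-10],"jaw":85},{"dr":[0,0,1.3],"slide":[-6,60,-10],"jaw":85},{"dr":[0,0,2.6],"slide":[-10,100,-10],"jaw":85},{"dr":[0,0,3.9],"slide":[-15,145,-10],"jaw":85},{"dr":[0,0,5.2],"slide":[-20,190,-10],"jaw":75},{"dr":[0,0,6.5],"slide":[-25,235,-10],"jaw":65},{"dr":[0,0,7.8],"slide":[-29,270,-10],"jaw":60},{"dr":[0,0,9.1],"slide":[-30,287,-10],"jaw":60}]}}

```text
clock: 16.5
position: [506.0, 31.7, 235.5]
ee_rot: [0.857, -0.515, -0.001, 0.001]
contact_force: [0.7, -0.2, -0.3]
gripper_width: 60.0
grasp_force: 0.0
```

Request:
{"method": "step_arm", "body": {"motion": [{"dr":[0,0,1.1],"slide":[0,0,0],"jaw":60},{"dr":[0,0,2.15],"slide":[0,0,0],"jaw":60},{"dr":[0,0,2.15],"slide":[0,0,0],"jaw":60},{"dr":[0,0,2.15],"slide":[0,0,0],"jaw":60},{"dr":[0,0,2.15],"slide":[0,0,0],"jaw":60},{"dr":[0,0,2.15],"slide":[0,0,0],"jaw":60},{"dr":[0,0,2.15],"slide":[0,0,0],"jaw":60},{"dr":[0,0,2.15],"slide":[0,0,0],"jaw":60}]}}

```text
clock: 17.5
position: [507.1, 34.3, 236.3]
ee_rot: [0.773, -0.634, 0.0, 0.0]
contact_force: [0.1, 0.1, 0.9]
gripper_width: 59.8
grasp_force: 0.0
```

```bash
python3 - <<'E'
from h import *
s4=dict(position=np.array([460.5567,101.377,216.15]),ee_rot=np.array([.9952,.0978,-.0001,.0001]))
K,W=wrist(s4); A=lambda p:(np.array(p,float)+.5)/6-.5+[190,120]
e=toz(A([(560,266),(760,265)]),140,K,W); print('bar pts',e)
mid=np.array([473.8,28.3,0]); y=np.array([-np.sin(.197),np.cos(.197),0]); x=np.array([y[1],-y[0],0])
print('case-x from seam',(e-mid)@x)
s=arm.read_state(); im=optics.get_image('wrist'); cv2.imwrite('pics/w8.png',im)
print(s['position'],2*np.arctan2(s['ee_rot'][1],s['ee_rot'][0]),s['joints'],s['gripper_width'])
K,W=wrist(s); print(proj([[506.7,33.2,140]],K,W))
cv2.imwrite('pics/c8.png',cv2.resize(im,None,fx=1.5,fy=1.5,interpolation=cv2.INTER_CUBIC)); print(tool(s,[506.7,33.2,121]))
E
```

```text
bar pts [[495.9305  86.1887 140.    ]
 [501.3481  59.4948 140.    ]]
case-x from seam [33.0329 33.121 ]
[507.1193  34.2948 236.3103] -1.3744644667793586 [ 0.3874  0.1817 -0.2649  0.     -1.1242 -0.191 ] 59.80611161939839
[[256.9449 192.0066]]
[  0.9901   0.6229 115.3103]
```

View pics/c8.png

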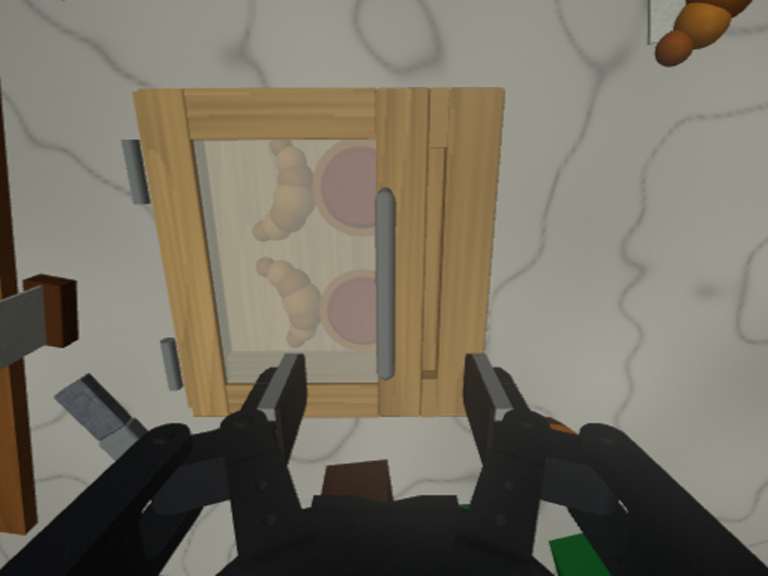

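The bar is at column 386, row 285 (px 257,190), centred between the fingers. Descending and gripping.

Request:
{"method": "step_arm", "body": {"motion": [{"dr":[0,0,0],"slide":[1,0.5,35],"jaw":60},{"dr":[0,0,0],"slide":[1,0.5,75],"jaw":60},{"dr":[0,0,0],"slide":[1,0.5,105],"jaw":60},{"dr":[0,0,0],"slide":[1,0.5,113],"jaw":60},{"dr":[0,0,0],"slide":[1,0.5,113],"jaw":30},{"dr":[0,0,0],"slide":[1,0.5,113],"jaw":3},{"dr":[0,0,0],"slide":[1,0.5,113],"jaw":3},{"dr":[0,0,0],"slide":[1,0.5,113],"jaw":3}]}}

```text
clock: 18.55
position: [507.0, 33.3, 124.7]
ee_rot: [0.773, -0.634, 0.0, -0.001]
contact_force: [-3.0, 0.8, 6.0]
gripper_width: 9.6
grasp_force: 58.6
```

Request:
{"method": "step_arm", "body": {"motion": [{"dr":[0,0,0],"slide":[0,-2.5,-7.5],"jaw":3},{"dr":[0,0,0],"slide":[0,-5.8,-14.9],"jaw":3},{"dr":[0,0,0],"slide":[0,-9.3,-22],"jaw":3},{"dr":[0,0,0],"slide":[0,-13.1,-29.2],"jaw":3},{"dr":[0,0,0],"slide":[0,-17.3,-36],"jaw":3},{"dr":[0,0,0],"slide":[0,-21.8,-42.8],"jaw":3},{"dr":[0,0,0],"slide":[0,-26.6,-49.2],"jaw":3},{"dr":[0,0,0],"slide":[0,-31.7,-55.4],"jaw":3}]}}

```text
clock: 19.55
position: [535.4, 39.0, 178.8]
ee_rot: [0.773, -0.635, -0.002, 0.002]
contact_force: [-7.9, 1.0, -0.1]
gripper_width: 9.8
grasp_force: 58.4
```

Request:
{"method": "step_arm", "body": {"motion": [{"dr":[0,0,0],"slide":[0,-5.4,-5.8],"jaw":3},{"dr":[0,0,0],"slide":[0,-11.1,-11.5],"jaw":3},{"dr":[0,0,0],"slide":[0,-17,-16.8],"jaw":3},{"dr":[0,0,0],"slide":[0,-23.3,-22],"jaw":3},{"dr":[0,0,0],"slide":[0,-29.7,-26.6],"jaw":3},{"dr":[0,0,0],"slide":[0,-36.5,-31.1],"jaw":3},{"dr":[0,0,0],"slide":[0,-43.4,-35.2],"jaw":3},{"dr":[0,0,0],"slide":[0,-50.5,-39],"jaw":3}]}}

```text
clock: 20.55
position: [585.5, 49.0, 222.1]
ee_rot: [0.773, -0.634, -0.001, 0.001]
contact_force: [-12.4, 4.0, 14.2]
gripper_width: 9.8
grasp_force: 58.5
```

Request:
{"method": "step_arm", "body": {"motion": [{"dr":[0,0,0],"slide":[0,0,0],"jaw":3},{"dr":[0,0,0],"slide":[0,0,0],"jaw":3},{"dr":[0,0,0],"slide":[0,0,0],"jaw":3},{"dr":[0,0,0],"slide":[0,0,0],"jaw":3},{"dr":[0,0,0],"slide":[0,0,0],"jaw":3},{"dr":[0,0,0],"slide":[0,0,0],"jaw":3},{"dr":[0,0,0],"slide":[0,0,0],"jaw":3},{"dr":[0,0,0],"slide":[0,0,0],"jaw":3}]}}

```text
clock: 21.55
position: [586.0, 49.1, 222.3]
ee_rot: [0.773, -0.634, -0.0, 0.0]
contact_force: [-12.5, 3.4, 14.4]
gripper_width: 10.0
grasp_force: 59.0
```

```bash
python3 - <<'E'
from h import *
y=np.array([-np.sin(.197),np.cos(.197),0]); x=np.array([y[1],-y[0],0])
s=arm.read_state(); p=s['position']; print(p,s['contact_force'],s['wrist_torque'],s['joint_vel'],s['grasp_force'])
dx=(p-np.array([506.7,33.2,0]))@x; dz=p[2]-124.7
print(dx,dz,'angle',np.arctan2(52+dz,155-dx)-np.arctan2(52,155),'radius',np.hypot(52+dz,155-dx),np.hypot(52,155))
t=optics.get_image('scene'); w=optics.get_image('wrist'); print(s['clock'])
cv2.imwrite('pics/f.png',np.hstack([cv2.resize(t[120:340,150:400],(420,370)),cv2.resize(w,(380,370))]))
E
```

```text
[586.0457  49.1472 222.2971] [-12.492    3.355   14.4065] [ 0.9366  4.0663 -0.0254] [-0.0017  0.0002  0.0007  0.     -0.0007 -0.0002] 58.99283230304718
80.9323653921767 97.59713462686484 angle 0.787380370063689 radius 166.92907830862285 163.4900608599801
21.55
```

View pics/f.png

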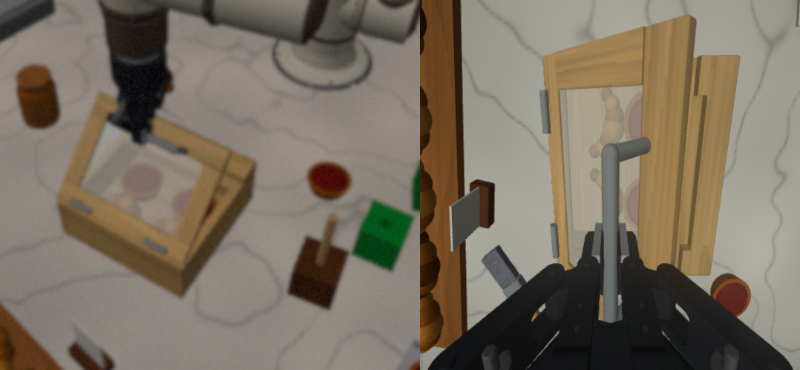

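```bash
python3 - <<'E'
from h import *
y=np.array([-np.sin(.197),np.cos(.197),0]); x=np.array([y[1],-y[0],0]); zz=np.array([0,0,1.])
mid=np.array([473.8,28.3,0]); hin=mid+(33+155)*x+88*zz
s=arm.read_state(); K,W=wrist(s); K2,W2=fixed('scene')
print('observed wrist: corner (370.5,17.6)')
for a in [.68,.735,.785,.83,.89]:
    P=lambda px,py,pz: hin+x*(px*np.cos(a)+pz*np.sin(a))+zz*(-px*np.sin(a)+pz*np.cos(a))+py*y
    q=[P(-182,-120,12),P(-182,-120,0),P(-155,-55,52),P(-155,0,52)]
    print(a,proj(q,K,W).round(1).tolist(),'scene bar',proj([q[2],P(-155,55,52),P(-182,120,12)],K2,W2).round(1).tolist(),'bar in tool',tool(s,q[3]).round(1))
E
```

```text
observed wrist: corner (370.5,17.6)
0.68 [[379.1, 18.7], [385.9, 23.9], [283.6, 155.6], [280.7, 250.2]] scene bar [[220.4, 190.5], [256.8, 207.5], [288.8, 210.1]] bar in tool [-1.5 14.  -3.6]
0.735 [[370.7, 14.1], [379.7, 19.7], [269.1, 157.3], [267.7, 254.4]] scene bar [[218.5, 191.1], [255.1, 208.2], [287.6, 210.0]] bar in tool [-1.5  6.3 -8.2]
0.785 [[361.2, 9.8], [372.5, 15.6], [254.5, 158.9], [254.8, 258.1]] scene bar [[216.7, 191.7], [253.5, 209.0], [286.4, 210.0]] bar in tool [ -1.5  -0.9 -12. ]
0.83 [[350.9, 5.8], [364.5, 11.8], [240.4, 160.2], [242.3, 261.3]] scene bar [[215.0, 192.4], [252.0, 209.9], [285.3, 210.2]] bar in tool [ -1.5  -7.6 -15.2]
0.89 [[334.6, 0.2], [351.5, 6.5], [220.3, 161.8], [224.6, 265.2]] scene bar [[212.7, 193.6], [249.9, 211.3], [283.6, 210.6]] bar in tool [ -1.5 -16.7 -18.9]
```

The wrist view matches a lid angle of about 0.78 rad: predicted edge corner (372,16) against (370,18) seen, and bar column 255 against 258. The arm is steady and the pick is standing in its block. Handing in.

```bash
python3 -c "
from bench import arm
print(arm.job_done())"
```

```text
the job is handed in; nothing more can be done
None
```

I drew the pick along the whole channel from left to right, stood it back in its block and let go, and handed in with the gripper still holding the lid at about 0.78 rad (45°); the hand-in returned no verdict.

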